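Close the tablet jar and put it up on the narrow shelf

ROBOT

A 7-joint arm with a two-finger parallel gripper is mounted at the origin on a cart in front of the work surface, level with it; the furniture and walls round the work are solid. World frame = base frame: x ahead of the robot, y to its left, z up, the work surface at z = 0. Lengths are in m, angles in rad, forces in N, time in s.
With the tool pointing down it reaches from about 0.425 to 0.925 m from the base axis. Payload 6.8 kg.
Tool frame: the origin (TCP) lies at the very end of the fingers, on their centre line; the grasp point (between the pads) lies 19 mm behind it; z points along the fingers, y is the line along which they close (so a half turn about z gives the same grasp; the last joint's range is limited). The gripper opens to 85 mm and grips with 20 to 120 N. Pads are 22 mm wide; open, the fingers measure 114 mm over their backs; the gripper's body (76 mm by 85 mm) begins 54 mm behind the grasp point. The pads swing forward as they close: fully open they stand 13 mm farther back than shut.
Start: joints at [-1.334, 0.477, 0.022, 1.555, -0.011, 1.109, -0.083], TCP at [0.228, 0.635, 0.231] pointing down, gripper open.
Joint ranges: [-2.96, 2.96], [-0.34, 2.1], [-1.41, 1.46], [0.24, 2.44], [-1.37, 4.51], [0.17, 1.92], [-2.96, 2.96]. Speed limits (rad/s): [2.39, 2.39, 3.14, 3.14, 3.14, 3.14, 3.14].

INTERFACE

Orientations are given as a rotation vector (axis times angle).
In Python, from bench import get_obs, grab_frame, hand_in gives the robot as it stands.
- The arm moves only by the tool drive_tool, never from a script. Its argument "rows" is a list of rows, each an object with "offset": the shift along the tool's x, y, z as a fraction of full scale, a list of three; "rotation": the turn, a rotation vector about the tool's x, y, z as a fraction of full scale, a list of three; "claw": the opening, from 0 (shut) to 1 (fully open). In form: [{"offset": [tx, ty, tz], "rotation": [wx, wy, wz], "claw": claw}, ...]. A call has 1 to 20 rows; each row is the pose to reach, as a shift and turn from the pose commanded when the call began, along the tool's axes at that moment; what a row does not reach only later rows make up. Full scale, the value 1, is 0.15 m for a shift and 2 rad for a turn. A row lasts 1/12 s, in which the tool goes at most 41.7 mm and 7.16 degrees, less where a joint would pass 70% of its speed; a pose out of reach is approached as far as the arm can. A call with a number of a shift or a turn outside -1 to 1 is refused whole. A call with a gripper value outside its range is refused whole. The fingers move at their own pace and stop on an object; "force" is the grip in N (left out, the last holds). Time passes only in rows, so rows that repeat a pose let the fingers close. It gives the time, the measured TCP pose, the force, the opening and the grip force at its end, in the units of the state.
- get_obs(): the state, without advancing time (a new reading comes with each control period).
- grab_frame(name): name is "scene" or "top"; returns a dict with "frame" (480x640x3 uint8, red, green, blue), "z_map" (480x640 float32, m along the optical axis (not along the pixel's ray), 0 where there is no reading), "vfov" (degrees; the focal length in pixels is half the picture's height over the tangent of half this angle, whatever the lens; pixels are square), "cx", "cy" (the principal point, pixels), "D" ([k1, k2, p1, p2, k3] as OpenCV has them; the pictures are not rectified), "R" (3x3) and "t" (3): a world point X has camera coordinates R X + t. Camera axes: x right, y down, z forward; pixel columns grow to the right and rows downward; lengths in m; the calibration is good to about 2 mm. A picture is of the moment at which its call begins.
- hand_in(): hands the job in; it is judged then, once.
The state is a dict: "clock": time; "joints": joint angles; "qvel": joint speeds; "tau": joint torques, N m; "tcp_pos": TCP position; "orientation": TCP orientation; "contact_force": force on the tool from outside, world axes, zero at the start; "moment": the same for the moment, N m; "grip_width": finger opening in m; "gripper_force": force on a finger pad.
Only numpy, scipy, OpenCV 4.12 (cv2) and the standard library are available. Lean on these libraries where they do the work, as an engineer would, in place of code of your own. Each camera call takes 0.05 s, during which the arm holds its last target. There are 200 camera calls.

TASK

The square white jar standing in its steel holder has been left with its screw cap undone: keep it in the holder and screw the cap clockwise until it is fully home against its stop (it takes more than one grip). Then lift the closed jar out and stand it upright in the gap between the two valves on the narrow raised shelf, let go, and leave everything else where it is.

Things in the scene. Friction and masses are not known exactly. Their poses are not given: they have to be found in the camera images.
- jar: loose square jar of white plastic, 0.35 kg plus the cap's 0.04 kg: body 60 x 60 mm and 74 mm high with rounded edges, round shoulder and neck above, total height 114 mm with the cap. Origin: centre of its underside; z up along the cap's axis, x and y square to its sides.
- cap (a joint): turn (rad) of the jar's captive grey ribbed screw cap: round, 54 mm across, 34 mm high, 80 to 114 mm above the jar's underside; it does not rise or come off. 0 = closed, dead against its stop; from above clockwise closes (value falls), anticlockwise opens (to 4.4). Starts at 1.8 to 4.1. Stiff: 0.4 N m all the way, so grip with 50 N or more; stays where left; torque jumps at the stop.
- cap_top (a point): centre of the cap's top face, on its axis, 114 mm above the jar's underside; turns with the cap
- cap_tongue (a point): tip zone of the small tongue (8 mm wide, 5 mm high, reaching 37 mm from the axis) at the cap's lower edge; this point is 35 mm from the cap's axis and 82.5 mm above the jar's underside. Closed, the tongue lies over a corner of the jar (the -x -y corner in the jar's frame), against a small white stop post on the jar's shoulder.
- holder: fixed steel shoe, base plate 76 x 112 x 6 mm with a square collar, 63 mm inside, 5 mm walls, top 36 mm above the worktop; the jar stands on the base plate with about 1.5 mm play each side, so it cannot turn. Origin: centre of its underside on the worktop; z up.
- rack: fixed narrow raised shelf: a light wooden board 46 mm deep (its x) and 210 mm long (its y), 10 mm thick, top 70 mm above the worktop, on two steel cheeks with 76 mm long feet. Origin: centre of its underside on the worktop; z up.
- rack_spot (a point): middle of the gap between the valves on the shelf's top face: in the rack's frame x 0, y 0, z 70 mm; the gap is about 110 mm long for the 60 mm jar
- oil_dropper: small amber dropper bottle, 33 x 34 x 102 mm, loose, standing on the worktop between holder and shelf; leave alone. Origin: centre of its underside.
- valve_right: loose solenoid valve, 46 x 48 x 58 mm, standing on the shelf near its -y end (top 128 mm above the worktop); leave alone. Origin: centre of its underside.
- valve_left: loose solenoid valve, 46 x 48 x 58 mm, standing on the shelf near its +y end (top 128 mm above the worktop); leave alone. Origin: centre of its underside.

How it is judged:
By the outcome, as a careful person would: the job done as asked, in the order asked, and still so for the second after the job is handed in, with the robot touching nothing.
It also fails if it takes over 69 s, if anything falls off the work surface, if the arm or the gripper's body presses on something with over 40 N, if the wrist force passes 120 N, or if a joint passes its speed limit or range.

## Working session

There is one attempt and no reset: what is moved stays moved. The work goes in short steps, Python scripts to look and compute and a tool call to move; the robot and the scene stay as the last step left them, time stands still between calls to the robot, and variables do not carry over. Pictures are saved under pics/ and viewed, at most 10 in all, crops included, and the job is handed in when it is done.

Besides the shell and the picture viewer there is one more tool, called after ">>>" as name(argument=value, ...), one argument or row to a line, values as JSON. drive_tool: Moves the arm, as the interface text tells. Its arguments: {"type":"object","properties":{"rows":{"type":"array","items":{"type":"object","properties":{"offset":{"type":"array","items":{"type":"number"}},"rotation":{"type":"array","items":{"type":"number"}},"claw":{"type":"number"}}}},"force":{"type":"number"}},"required":["rows"]}

```bash
mkdir -p pics; cat > h.py <<'E'
import numpy as np, cv2
from bench import get_obs, grab_frame
def K(f):
    fl=f["frame"].shape[0]/2/np.tan(np.radians(f["vfov"])/2)
    return np.array([[fl,0,f["cx"]],[0,fl,f["cy"]],[0,0,1.]])
def ray(f,uv):
    p=cv2.undistortPoints(np.array(uv,float).reshape(-1,1,2),K(f),np.array(f["D"],float)).reshape(-1,2)
    d=np.c_[p,np.ones(len(p))]@np.array(f["R"]); c=-np.array(f["R"]).T@np.array(f["t"]); return c,d
def onplane(f,uv,z):
    c,d=ray(f,uv); return c+d*((z-c[2])/d[:,2])[:,None]
def depthpt(f,uv):
    c,d=ray(f,uv); uv=np.array(uv,int).reshape(-1,2); return c+d*f["z_map"][uv[:,1],uv[:,0]][:,None]
def cloud(f):
    v,u=np.mgrid[0:480,0:640]; uv=np.c_[u.ravel(),v.ravel()]
    P=depthpt(f,uv).reshape(480,640,3); P[f["z_map"]<=0]=np.nan; return P
def proj(f,X):
    r=cv2.Rodrigues(np.array(f["R"],float))[0]
    return cv2.projectPoints(np.array(X,float).reshape(-1,1,3),r,np.array(f["t"],float),K(f),np.array(f["D"],float))[0].reshape(-1,2)
E
python3 - <<'E'
from h import *
o=get_obs(); print(o)
for n in("scene","top"):
    f=grab_frame(n); cv2.imwrite(f"pics/{n}0.png",f["frame"][:,:,::-1]); np.save(f"pics/{n}0.npy",f,allow_pickle=True)
    print(n,f["vfov"],f["D"],-np.array(f["R"]).T@f["t"],np.array(f["R"])[2])
E
```

```text
{'clock': 0.0, 'joints': array([-1.33405339,  0.4777835 ,  0.02234162,  1.55646463, -0.01151801,
        1.10930567, -0.08312355]), 'qvel': array([-0.00013215,  0.000402  , -0.00058517, -0.00029622, -0.0020194 ,
       -0.00024375,  0.00101906]), 'tau': array([ 6.27164500e-04, -5.96463668e+01,  1.60892006e+00, -2.81177455e+01,
        1.25754270e-02,  9.45061678e-03, -6.17493470e-06]), 'tcp_pos': array([0.2279907 , 0.63469193, 0.23033132]), 'orientation': array([-5.38982695e-01, -3.09481348e+00,  2.86303587e-03]), 'contact_force': array([-0.06999898, -0.08161624, -1.15410277]), 'moment': array([-0.00021035,  0.01453697,  0.0189371 ]), 'gripper_force': 0.0, 'grip_width': 0.08569686737297905}
scene 53.82758825116615 [-0.04503213  0.          0.          0.          0.        ] [0.53965691 0.66114808 0.88424742] [-0.06364187 -0.58409609 -0.80918568]
top 56.25730047759672 [0.02793054 0.         0.         0.         0.        ] [0.35786575 0.11262842 1.0047477 ] [ 0.16890207 -0.01728712 -0.98548123]
```

View pics/scene0.png

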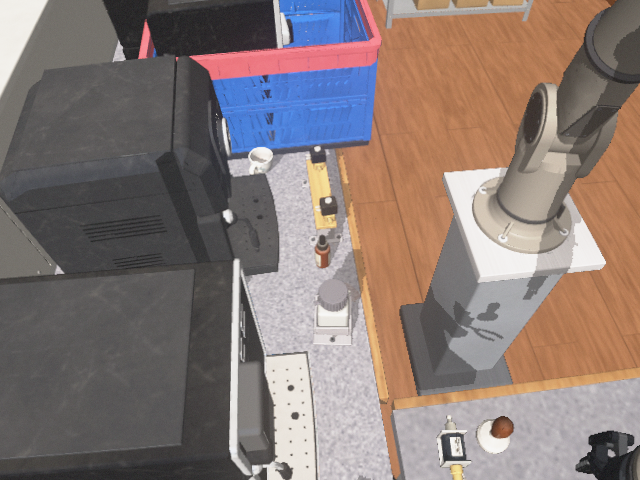

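View pics/top0.png

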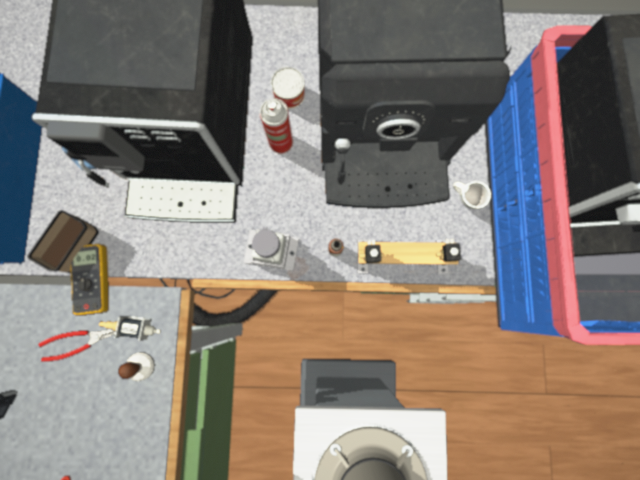

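The scene view shows the cap at about (333,293), the dropper at (322,252) and the shelf at (322,190) with valves at (318,155) and (328,205). In the top view the cap is at (266,243), the dropper at (336,246), and the valves at (373,253) and (452,252). Next I'll make enlarged crops and measure.

```bash
python3 - <<'E'
from h import *
F={n:np.load(f"pics/{n}0.npy",allow_pickle=True).item() for n in("scene","top")}
s=F["scene"]["frame"]; t=F["top"]["frame"]
a=cv2.resize(s[270:350,305:365],(450,600),interpolation=cv2.INTER_CUBIC)
b=cv2.resize(t[222:282,236:306],(350,300),interpolation=cv2.INTER_CUBIC)
c=cv2.resize(t[232:282,340:470],(350,135),interpolation=cv2.INTER_CUBIC)
im=np.zeros((600,800,3),np.uint8); im[:,:450]=a; im[:300,450:]=b; im[300:435,450:]=c
cv2.imwrite("pics/crop0.png",im[:,:,::-1])
for n,f in F.items():
    P=cloud(f); z=P[...,2]
    for nm,lo,hi,uv in(("captop",.09,.15,{"scene":(333,293),"top":(266,243)}[n]),("drop",.05,.15,{"scene":(322,247),"top":(336,246)}[n]),("v1",.1,.15,{"scene":(328,203),"top":(373,253)}[n]),("v2",.1,.15,{"scene":(318,155),"top":(452,252)}[n]),("shelf",.05,.1,{"scene":(322,180),"top":(412,253)}[n])):
        u,v=uv; w=22 if nm!="shelf" else 60; Q=P[max(0,v-w):v+w,u-w:u+w].reshape(-1,3); Q=Q[(Q[:,2]>lo)&(Q[:,2]<hi)]
        print(n,nm,len(Q),P[v,u].round(3), "med",np.median(Q,0).round(4),"min",Q.min(0).round(3),"max",Q.max(0).round(3))
E
```

```text
scene captop 791 [0.484 0.23  0.117] med [0.4852 0.2326 0.1187] min [0.451 0.199 0.09 ] max [0.52  0.254 0.124]
scene drop 303 [0.49  0.092 0.072] med [0.4887 0.0866 0.0674] min [0.453 0.028 0.05 ] max [0.507 0.099 0.101]
scene v1 294 [0.468 0.015 0.121] med [0.4711 0.017  0.1198] min [ 0.451 -0.006  0.1  ] max [0.496 0.028 0.131]
scene v2 257 [ 0.474 -0.135  0.118] med [ 0.4773 -0.1405  0.1192] min [ 0.458 -0.166  0.1  ] max [ 0.504 -0.132  0.13 ]
scene shelf 2702 [ 0.47  -0.099  0.071] med [ 0.4793 -0.273   0.0704] min [ 0.322 -0.331  0.05 ] max [0.608 0.087 0.1  ]
top captop 654 [0.485 0.222 0.12 ] med [0.4851 0.2229 0.1202] min [0.453 0.197 0.09 ] max [0.523 0.253 0.126]
top drop 192 [0.486 0.082 0.097] med [0.4888 0.0823 0.0697] min [0.477 0.066 0.051] max [0.509 0.096 0.101]
top v1 320 [0.47  0.01  0.128] med [0.4716 0.0101 0.1219] min [ 0.453 -0.007  0.102] max [0.499 0.025 0.131]
top v2 335 [ 0.475 -0.145  0.13 ] med [ 0.4781 -0.146   0.1218] min [ 0.46  -0.164  0.101] max [ 0.505 -0.134  0.131]
top shelf 1604 [ 0.479 -0.079  0.07 ] med [ 0.4796 -0.0723  0.0706] min [ 0.456 -0.213  0.05 ] max [0.617 0.033 0.1  ]
```

View pics/crop0.png

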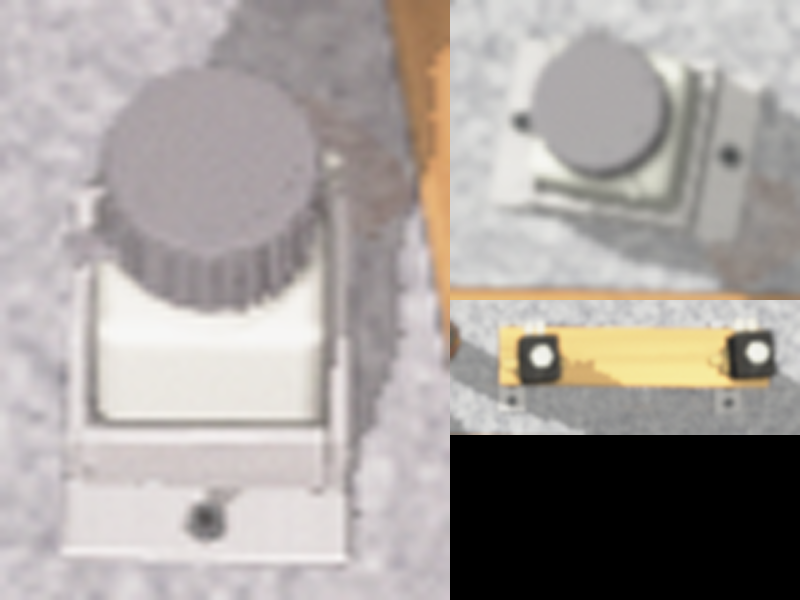

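```bash
python3 - <<'E'
from h import *
F={n:np.load(f"pics/{n}0.npy",allow_pickle=True).item() for n in("scene","top")}
ar=lambda Q:[np.round(x,4) for x in cv2.minAreaRect((Q*1000).astype(np.float32))]
for n,f in F.items():
    P=cloud(f); img=f["frame"].astype(int); z=P[...,2]; X=P[...,0]; Y=P[...,1]
    m=(z>.114)&(z<.128)&(X>.43)&(X<.55)&(Y>.17)&(Y<.28)
    c=max(cv2.findContours(m.astype(np.uint8),cv2.RETR_EXTERNAL,cv2.CHAIN_APPROX_NONE)[0],key=len)
    q=onplane(f,c.reshape(-1,2),.120); print(n,"cap z",np.median(z[m]),"ell",cv2.fitEllipse((q[:,:2]*1000).astype(np.float32)))
    # rack board by colour
    r,g,b=img[...,0],img[...,1],img[...,2]
    w=(r-b>50)&(z>.06)&(z<.08)&(X>.42)&(X<.53)&(Y>-.25)&(Y<.08)
    print(n,"board",w.sum(),np.median(z[w]),ar(onplane(f,np.argwhere(w)[:,::-1],.070)[:,:2]))
    # holder plate / collar
    for nm,lo,hi in(("plate",.003,.010),("collar",.032,.040),("jartop",.074,.087)):
        w=(z>lo)&(z<hi)&(X>.41)&(X<.56)&(Y>.14)&(Y<.31)
        w=cv2.morphologyEx(w.astype(np.uint8),cv2.MORPH_OPEN,np.ones((2,2)))>0
        print(n,nm,w.sum(),ar(P[w][:,:2]) if w.sum()>4 else "")
    for nm,y0,y1 in(("vl",-.03,.05),("vr",-.2,-.11)):
        w=(z>.085)&(z<.14)&(X>.42)&(X<.53)&(Y>y0)&(Y<y1); print(n,nm,ar(P[w][:,:2]))
# obstacles
P=np.concatenate([cloud(F[n]).reshape(-1,3) for n in F]); P=P[np.isfinite(P[:,0])]
for y0 in np.arange(-.3,.75,.075):
    q=P[(P[:,1]>y0)&(P[:,1]<y0+.075)&(P[:,2]>.14)&(P[:,0]>.2)]; print(round(y0,3),len(q),q[:,0].min().round(3) if len(q) else "")
o=get_obs(); print(cv2.Rodrigues(o["orientation"])[0].round(3))
E
```

```text
scene cap z 0.11929179092816755 ell ((484.5835266113281, 227.55055236816406), (52.20088195800781, 53.960601806640625), 164.2764434814453)
scene board 962 0.06945383388593773 [array([477.7965, -41.9606]), array([257.3802,  48.7457]), np.float64(89.8967)]
scene plate 325 [array([489.5526, 271.7277]), array([21.3206, 74.4044]), np.float64(82.2736)]
scene collar 259 [array([481.4495, 217.8683]), array([91.8384, 73.8738]), np.float64(81.7793)]
scene jartop 212 [array([477.7468, 211.147 ]), array([94.518 , 56.8387]), np.float64(77.1554)]
scene vl [array([472.7242,  15.5067]), array([44.7334, 40.0888]), np.float64(8.7137)]
scene vr [array([ 480.946 , -147.6063]), array([44.6033, 34.6488]), np.float64(6.1834)]
top cap z 0.12036325856034624 ell ((486.53564453125, 224.00747680664062), (52.75530242919922, 53.50286865234375), 120.34959411621094)
top board 1472 0.07049374160200933 [array([479.5203, -46.6442]), array([ 44.4954, 251.7753]), np.float64(1.4585)]
top plate 419 [array([482.1332, 223.8157]), array([109.7999,  74.0864]), np.float64(78.0692)]
top collar 171 [array([488.954 , 222.7892]), array([71.9119, 77.4149]), np.float64(81.9399)]
top jartop 165 [array([475.2612, 212.0601]), array([43.7612, 77.3499]), np.float64(39.4149)]
top vl [array([476.4647,  11.5728]), array([45.9277, 34.2287]), np.float64(5.0703)]
top vr [array([ 482.8211, -145.9728]), array([44.8453, 36.1199]), np.float64(1.4758)]
-0.3 26429 0.313
-0.225 1781 0.674
-0.15 11356 0.67
-0.075 12315 0.645
0.0 14553 0.63
0.075 29053 0.629
0.15 577 0.712
0.225 6118 0.618
0.3 20754 0.618
0.375 23354 0.595
0.45 26934 0.595
0.525 12702 0.2
0.6 982 0.228
0.675 0 
0.75 75 0.754
[[-0.941  0.338 -0.   ]
 [ 0.338  0.941 -0.002]
 [-0.    -0.002 -1.   ]]
```

>>> drive_tool(
  rows=[
    {"offset": [-0.846,-0.663,0],"rotation": [0,0,0],"claw": 1},
    {"offset": [-0.846,-0.663,0],"rotation": [0,0,0],"claw": 1},
    {"offset": [-0.846,-0.663,0],"rotation": [0,0,0],"claw": 1},
    {"offset": [-0.846,-0.663,0],"rotation": [0,0,0],"claw": 1},
    {"offset": [-0.846,-0.663,0],"rotation": [0,0,0],"claw": 1},
    {"offset": [-0.846,-0.663,0],"rotation": [0,0,0],"claw": 1},
  ],
  force=80,
)

```text
clock: 0.6
tcp_pos: [0.3159, 0.4964, 0.2313]
orientation: [0.546, 3.093, -0.001]
contact_force: [-0.9, -0.3, 0.2]
grip_width: 0.0853
gripper_force: 0.0
```

>>> drive_tool(
  rows=[
    {"offset": [-0.846,-0.663,0],"rotation": [0,0,0],"claw": 1},
    {"offset": [-0.846,-0.663,0],"rotation": [0,0,0],"claw": 1},
    {"offset": [-0.846,-0.663,0],"rotation": [0,0,0],"claw": 1},
    {"offset": [-0.846,-0.663,0],"rotation": [0,0,0],"claw": 1},
    {"offset": [-0.846,-0.663,0],"rotation": [0,0,0],"claw": 1},
    {"offset": [-0.846,-0.663,0],"rotation": [0,0,0],"claw": 1},
  ],
)

```text
clock: 1.1
tcp_pos: [0.4005, 0.3616, 0.2313]
orientation: [-0.543, -3.094, -0.0]
contact_force: [0.0, 1.0, 1.1]
grip_width: 0.0855
gripper_force: 0.0
```

```bash
python3 - <<'E'
from h import *
F={n:np.load(f"pics/{n}0.npy",allow_pickle=True).item() for n in("scene","top")}
for n,f in F.items():
    P=cloud(f); img=f["frame"].astype(int); z=P[...,2]; X=P[...,0]; Y=P[...,1]
    r,b=img[...,0],img[...,2]
    w=((r-b>40)&(z>.055)&(z<.08)&(X>.42)&(X<.53)&(Y>-.25)&(Y<.06)).astype(np.uint8)
    k,l,st,_=cv2.connectedComponentsWithStats(cv2.morphologyEx(w,cv2.MORPH_OPEN,np.ones((3,3))))
    for i in range(1,k):
        if st[i,4]>40:
            q=onplane(f,np.argwhere(l==i)[:,::-1],.070)[:,:2]*1000; print(n,st[i],q.min(0).round(1),q.max(0).round(1),[np.round(x,1) for x in cv2.minAreaRect(q.astype(np.float32))])
    # tongue: points at radius 31-38 of cap axis, grey, z 84-93
    c=np.array([.4855,.225]); R=np.hypot(X-c[0],Y-c[1])
    m=(R>.0295)&(R<.039)&(z>.082)&(z<.096)
    for p,col in zip(P[m],img[m]): print(n,(p*1000).round(),col,round(np.degrees(np.arctan2(p[1]-c[1],p[0]-c[0]))))
o=get_obs();print(o["tcp_pos"],o["joints"].round(3),o["clock"])
E
```

```text
scene [306 160  25  46 687] [ 455.  -170.7] [502.  -25.6] [array([478.4, -98.5]), array([ 45.6, 145.2]), np.float64(1.0)]
scene [313 208  23  21 251] [453.7 -17.7] [499.5  41.5] [array([476.6,  11.8]), array([45.6, 59.3]), np.float64(0.4)]
scene [453. 212.  92.] [171 162 157] -159
scene [451. 213.  92.] [175 168 162] -161
scene [453. 214.  91.] [181 175 168] -162
scene [451. 213.  89.] [210 202 192] -162
scene [453. 217.  91.] [159 154 148] -165
scene [451. 215.  89.] [167 160 154] -164
scene [453. 215.  84.] [150 143 141] -163
scene [451. 214.  83.] [149 142 135] -163
scene [520. 229.  92.] [170 165 167] 6
scene [518. 228.  91.] [172 165 170] 6
scene [516. 228.  90.] [174 166 169] 6
scene [520. 230.  90.] [167 160 164] 8
scene [518. 229.  89.] [172 163 169] 7
scene [516. 230.  90.] [172 161 165] 9
scene [514. 231.  91.] [175 163 168] 12
scene [520. 232.  91.] [182 174 178] 12
scene [518. 231.  88.] [176 168 173] 11
scene [516. 232.  89.] [176 165 171] 12
scene [515. 232.  89.] [183 173 179] 13
scene [520. 233.  88.] [187 180 184] 13
scene [519. 235.  91.] [175 168 172] 16
scene [517
[... 672 characters left out ...]
9 240 232] -52
top [504. 201.  82.] [220 221 210] -53
top [502. 199.  83.] [219 220 207] -58
top [467. 250.  84.] [245 245 241] 126
top [467. 248.  83.] [244 244 239] 128
top [462. 203.  85.] [208 209 196] -137
top [459. 210.  91.] [189 189 177] -151
top [457. 214.  91.] [195 196 183] -159
top [457. 212.  90.] [199 200 188] -156
top [457. 210.  92.] [194 194 181] -152
top [455. 214.  90.] [182 182 171] -161
top [455. 212.  91.] [195 195 183] -157
top [455. 210.  90.] [189 190 177] -154
top [455. 209.  87.] [179 180 168] -151
top [453. 212.  93.] [168 169 158] -158
top [453. 210.  90.] [164 164 154] -155
[0.40053868 0.36155508 0.23127219] [-0.948  0.254  0.117  1.887 -0.035  1.003  0.407] 1.1
```

>>> drive_tool(
  rows=[
    {"offset": [-0.841,-0.665,0],"rotation": [0,0,0],"claw": 1},
    {"offset": [-0.841,-0.665,0],"rotation": [0,0,0],"claw": 1},
    {"offset": [-0.841,-0.665,0],"rotation": [0,0,0],"claw": 1},
    {"offset": [-0.841,-0.665,0],"rotation": [0,0,0],"claw": 1},
    {"offset": [-0.841,-0.665,0],"rotation": [0,0,0],"claw": 1},
    {"offset": [-0.841,-0.665,0],"rotation": [0,0,0],"claw": 1},
    {"offset": [-0.841,-0.665,0.25],"rotation": [0,0,0],"claw": 1},
    {"offset": [-0.841,-0.665,0.25],"rotation": [0,0,0],"claw": 1},
    {"offset": [-0.841,-0.665,0.25],"rotation": [0,0,0],"claw": 1},
  ],
)

```text
clock: 1.85
tcp_pos: [0.4823, 0.2278, 0.1924]
orientation: [-0.532, -3.092, 0.004]
contact_force: [-0.1, 0.9, 0.2]
grip_width: 0.0853
gripper_force: 0.0
```

```bash
python3 - <<'E'
from h import *
o=get_obs();print(o["tcp_pos"],o["joints"].round(3),o["contact_force"],o["moment"])
f=grab_frame("scene"); cv2.imwrite("pics/s1.png",cv2.resize(f["frame"][180:360,220:440],(733,600))[:,:,::-1])
t=np.load("pics/top0.npy",allow_pickle=True).item()
print(onplane(t,[(358.6,253),(459.5,253)],.07))
E
```

```text
[0.48233509 0.22778254 0.19239786] [-0.721  0.292  0.197  1.942 -0.072  0.919  0.742] [-0.11701737  0.88066607  0.17388272] [-0.02913767  0.00637025 -0.01188183]
[[ 0.47633812  0.03383477  0.07      ]
 [ 0.48173836 -0.17867021  0.07      ]]
```

View pics/s1.png

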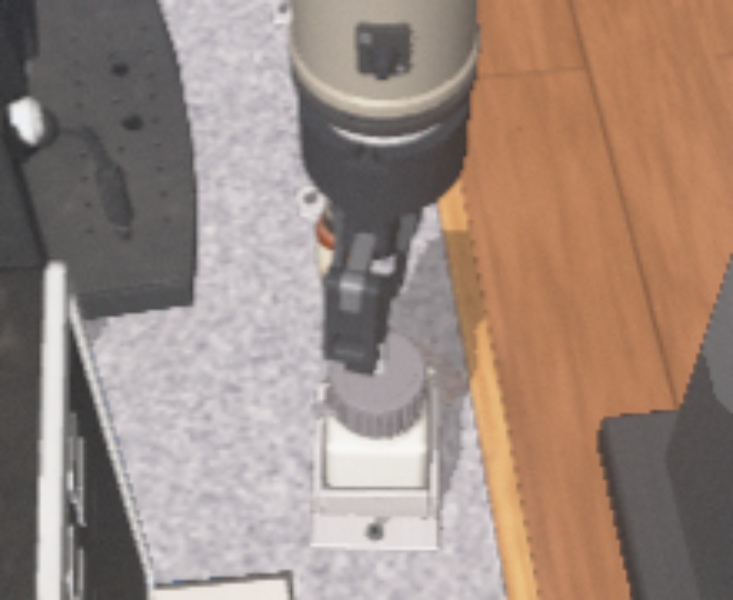

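The gripper, seen at about (355,330) in the crop, hangs over the cap at (380,375). The path down is clear. I'll let it settle before descending.

>>> drive_tool(
  rows=[
    {"offset": [0,0,0],"rotation": [0,0,0],"claw": 1},
    {"offset": [0,0,0],"rotation": [0,0,0],"claw": 1},
    {"offset": [0,0,0],"rotation": [0,0,0],"claw": 1},
  ],
)

```text
clock: 2.15
tcp_pos: [0.4852, 0.2266, 0.1949]
orientation: [0.538, 3.094, 0.002]
contact_force: [-0.2, 0.3, -0.4]
grip_width: 0.0854
gripper_force: 0.0
```

>>> drive_tool(
  rows=[
    {"offset": [-0.005,-0.01,0.2],"rotation": [0,0,0],"claw": 1},
    {"offset": [-0.005,-0.01,0.35],"rotation": [0,0,0],"claw": 1},
    {"offset": [-0.005,-0.01,0.5],"rotation": [0,0,0],"claw": 1},
    {"offset": [-0.005,-0.01,0.6],"rotation": [0,0,0],"claw": 1},
    {"offset": [-0.005,-0.01,0.67],"rotation": [0,0,0],"claw": 1},
    {"offset": [-0.005,-0.01,0.67],"rotation": [0,0,0],"claw": 1},
    {"offset": [-0.005,-0.01,0.67],"rotation": [0,0,0],"claw": 1},
    {"offset": [-0.005,-0.01,0.67],"rotation": [0,0,0],"claw": 1},
  ],
)

```text
clock: 2.82
tcp_pos: [0.4858, 0.2245, 0.0944]
orientation: [0.539, 3.094, 0.002]
contact_force: [-0.2, 0.6, 0.3]
grip_width: 0.0853
gripper_force: 0.0
```

>>> drive_tool(
  rows=[
    {"offset": [0,0,0],"rotation": [0,0,0],"claw": 0},
    {"offset": [0,0,0],"rotation": [0,0,0],"claw": 0},
    {"offset": [0,0,0],"rotation": [0,0,0],"claw": 0},
    {"offset": [0,0,0],"rotation": [0,0,0],"claw": 0},
    {"offset": [0,0,0],"rotation": [0,0,0],"claw": 0},
    {"offset": [0,0,0],"rotation": [0,0,0],"claw": 0},
    {"offset": [0,0,0],"rotation": [0,0,0],"claw": 0},
    {"offset": [0,0,0],"rotation": [0,0,0],"claw": 0},
  ],
  force=70,
)

```text
clock: 3.48
tcp_pos: [0.4857, 0.2249, 0.0944]
orientation: [0.539, 3.094, 0.003]
contact_force: [-1.0, 1.3, 6.5]
grip_width: 0.0521
gripper_force: 72.0
```

>>> drive_tool(
  rows=[
    {"offset": [0,0,0],"rotation": [0,0,0.03],"claw": 0},
    {"offset": [0,0,0],"rotation": [0,0,0.07],"claw": 0},
    {"offset": [0,0,0],"rotation": [0,0,0.11],"claw": 0},
    {"offset": [0,0,0],"rotation": [0,0,0.15],"claw": 0},
    {"offset": [0,0,0],"rotation": [0,0,0.19],"claw": 0},
    {"offset": [0,0,0],"rotation": [0,0,0.23],"claw": 0},
    {"offset": [0,0,0],"rotation": [0,0,0.27],"claw": 0},
    {"offset": [0,0,0],"rotation": [0,0,0.31],"claw": 0},
    {"offset": [0,0,0],"rotation": [0,0,0.35],"claw": 0},
    {"offset": [0,0,0],"rotation": [0,0,0.39],"claw": 0},
    {"offset": [0,0,0],"rotation": [0,0,0.43],"claw": 0},
    {"offset": [0,0,0],"rotation": [0,0,0.47],"claw": 0},
    {"offset": [0,0,0],"rotation": [0,0,0.5],"claw": 0},
    {"offset": [0,0,0],"rotation": [0,0,0.5],"claw": 0},
  ],
)

```text
clock: 4.65
tcp_pos: [0.4854, 0.2242, 0.0944]
orientation: [1.96, 2.455, 0.001]
contact_force: [-1.9, -1.3, 7.2]
grip_width: 0.0518
gripper_force: 72.6
```

```bash
cat > m.py <<'E'
from h import *
import sys
o=get_obs();R=cv2.Rodrigues(o["orientation"])[0]
print(o["clock"],o["tcp_pos"].round(4),"yawy",np.degrees(np.arctan2(R[1,1],R[0,1])).round(1),"tilt",R[:,2].round(3),"j",o["joints"].round(3),"F",o["contact_force"].round(1),"M",o["moment"].round(2),o["grip_width"],o["gripper_force"])
print("toolx",R[:2,0].round(3),"tooly",R[:2,1].round(3))
for n in("scene","top"):
    f=grab_frame(n);P=cloud(f);X,Y,z=P[...,0],P[...,1],P[...,2]
    c=np.array([.4855,.2245]);Rr=np.hypot(X-c[0],Y-c[1])
    m=(Rr>.0305)&(Rr<.039)&(z>.084)&(z<.094)
    print(n,sorted(np.degrees(np.arctan2(P[m][:,1]-c[1],P[m][:,0]-c[0])).round().astype(int).tolist()))
E
python3 m.py
```

```text
4.65 [0.4854 0.2242 0.0944] yawy 12.8 tilt [ 0.001  0.001 -1.   ] j [-0.892  0.456  0.433  2.031 -0.288  0.711 -0.055] F [-1.9 -1.3  7.2] M [-0.32  0.63 -0.14] 0.051824963691062195 72.63385891914368
toolx [-0.221  0.975] tooly [0.975 0.221]
scene []
top [-53, -53, -51, -50, -48, -47, -46, -44]
```

>>> drive_tool(
  rows=[
    {"offset": [0,0,0],"rotation": [0,0,0.03],"claw": 0},
    {"offset": [0,0,0],"rotation": [0,0,0.07],"claw": 0},
    {"offset": [0,0,0],"rotation": [0,0,0.11],"claw": 0},
    {"offset": [0,0,0],"rotation": [0,0,0.15],"claw": 0},
    {"offset": [0,0,0],"rotation": [0,0,0.19],"claw": 0},
    {"offset": [0,0,0],"rotation": [0,0,0.23],"claw": 0},
    {"offset": [0,0,0],"rotation": [0,0,0.27],"claw": 0},
    {"offset": [0,0,0],"rotation": [0,0,0.31],"claw": 0},
    {"offset": [0,0,0],"rotation": [0,0,0.35],"claw": 0},
    {"offset": [0,0,0],"rotation": [0,0,0.39],"claw": 0},
    {"offset": [0,0,0],"rotation": [0,0,0.43],"claw": 0},
    {"offset": [0,0,0],"rotation": [0,0,0.47],"claw": 0},
    {"offset": [0,0,0],"rotation": [0,0,0.5],"claw": 0},
    {"offset": [0,0,0],"rotation": [0,0,0.5],"claw": 0},
  ],
)

```text
clock: 5.92
tcp_pos: [0.4843, 0.225, 0.0944]
orientation: [-2.895, -1.215, 0.001]
contact_force: [-4.8, -1.1, 13.4]
grip_width: 0.052
gripper_force: 73.2
```

```bash
python3 m.py
```

```text
5.9167 [0.4843 0.225  0.0944] yawy -44.5 tilt [-0.002  0.002 -1.   ] j [-1.088  0.518  0.698  2.043 -0.49   0.749 -0.862] F [-4.8 -1.1 13.4] M [ 0.04  1.28 -0.05] 0.052049281154751686 73.18652629852295
toolx [0.7   0.714] tooly [ 0.714 -0.7  ]
scene []
top [-166, -165, -161, -159, -157, -109, -108, -106, -105, -103, -103, -101, -100, -99, -99, -96, -58]
```

>>> drive_tool(
  rows=[
    {"offset": [0,0,0],"rotation": [0,0,0.03],"claw": 0},
    {"offset": [0,0,0],"rotation": [0,0,0.07],"claw": 0},
    {"offset": [0,0,0],"rotation": [0,0,0.11],"claw": 0},
    {"offset": [0,0,0],"rotation": [0,0,0.15],"claw": 0},
    {"offset": [0,0,0],"rotation": [0,0,0.19],"claw": 0},
    {"offset": [0,0,0],"rotation": [0,0,0.23],"claw": 0},
    {"offset": [0,0,0],"rotation": [0,0,0.26],"claw": 0},
    {"offset": [0,0,0],"rotation": [0,0,0.26],"claw": 0},
    {"offset": [0,0,0],"rotation": [0,0,0.26],"claw": 0},
  ],
)

```text
clock: 6.77
tcp_pos: [0.4843, 0.2254, 0.0944]
orientation: [-3.109, -0.434, 0.002]
contact_force: [-6.8, 0.9, 12.7]
grip_width: 0.0524
gripper_force: 73.3
```

```bash
python3 m.py
```

```text
6.7667 [0.4843 0.2254 0.0944] yawy -74.1 tilt [-0.002  0.003 -1.   ] j [-1.18   0.569  0.836  2.048 -0.605  0.786 -1.269] F [-6.8  0.9 12.7] M [ 0.35  1.41 -0.09] 0.05236164350026062 73.31805109977722
toolx [0.962 0.274] tooly [ 0.274 -0.962]
scene [-165]
top [-166, -165, -162, -162, -159, -158, -157, -140, -140, -137, -135, -135, -132, -132, -130, -130, -127]
```

>>> drive_tool(
  rows=[
    {"offset": [0,0,0],"rotation": [0,0,0.015],"claw": 0},
    {"offset": [0,0,0],"rotation": [0,0,0.03],"claw": 0},
    {"offset": [0,0,0],"rotation": [0,0,0.045],"claw": 0},
    {"offset": [0,0,0],"rotation": [0,0,0.06],"claw": 0},
    {"offset": [0,0,0],"rotation": [0,0,0.07],"claw": 0},
    {"offset": [0,0,0],"rotation": [0,0,0.07],"claw": 0},
  ],
)

```text
clock: 7.37
tcp_pos: [0.4842, 0.2256, 0.0944]
orientation: [-3.131, -0.216, 0.003]
contact_force: [-6.9, 1.8, 13.6]
grip_width: 0.0519
gripper_force: 73.2
```

```bash
python3 m.py; python3 -c "
from bench import get_obs;print(get_obs()['tau'].round(2))"
```

```text
7.3667 [0.4842 0.2256 0.0944] yawy -82.1 tilt [-0.002  0.003 -1.   ] j [-1.204  0.586  0.872  2.049 -0.637  0.799 -1.378] F [-6.9  1.8 13.6] M [0.42 1.43 0.12] 0.05189970552244244 73.24549198150635
toolx [0.991 0.137] tooly [ 0.137 -0.991]
scene [-169, -169, -167, -165, -162, -161, -158, -150]
top [-165, -165, -162, -161, -160, -158, -157, -148, -147, -145, -144, -143, -142, -140, -140, -137, -135]
[  2.15 -37.77  12.75 -17.26   0.28  -2.12  -0.1 ]
```

>>> drive_tool(
  rows=[
    {"offset": [0,0,0],"rotation": [0,0,0.01],"claw": 0},
    {"offset": [0,0,0],"rotation": [0,0,0.02],"claw": 0},
    {"offset": [0,0,0],"rotation": [0,0,0.02],"claw": 0},
    {"offset": [0,0,0],"rotation": [0,0,0.02],"claw": 0},
  ],
)

```text
clock: 7.8
tcp_pos: [0.4842, 0.2256, 0.0944]
orientation: [-3.135, -0.154, 0.003]
contact_force: [-6.3, 1.2, 13.8]
grip_width: 0.0523
gripper_force: 73.2
```

```bash
python3 m.py; python3 -c "
from bench import get_obs;print(get_obs()['tau'].round(2))"
```

```text
7.8 [0.4842 0.2256 0.0944] yawy -84.4 tilt [-0.002  0.003 -1.   ] j [-1.21   0.59   0.882  2.049 -0.647  0.802 -1.409] F [-6.3  1.2 13.8] M [0.44 1.47 0.07] 0.052334712782098294 73.24757695198059
toolx [0.995 0.098] tooly [ 0.098 -0.995]
scene [-170, -169, -169, -168, -168, -164, -162, -160, -160, -153, -151]
top [-165, -165, -162, -159, -158, -157, -150, -148, -147, -145, -144, -143, -142, -140, -137]
[  2.25 -37.8   12.93 -17.15   0.3   -2.11  -0.09]
```

>>> drive_tool(
  rows=[
    {"offset": [0,0,0],"rotation": [0,0,0.01],"claw": 0},
    {"offset": [0,0,0],"rotation": [0,0,0.02],"claw": 0},
    {"offset": [0,0,0],"rotation": [0,0,0.02],"claw": 0},
    {"offset": [0,0,0],"rotation": [0,0,0.02],"claw": 0},
  ],
)

```text
clock: 8.23
tcp_pos: [0.4841, 0.2257, 0.0944]
orientation: [-3.137, -0.095, 0.004]
contact_force: [-6.2, 1.2, 14.5]
grip_width: 0.0521
gripper_force: 73.3
```

```bash
python3 m.py; python3 -c "
from bench import get_obs;print(get_obs()['tau'].round(2))"
```

```text
8.2333 [0.4841 0.2257 0.0944] yawy -86.5 tilt [-0.002  0.003 -1.   ] j [-1.216  0.595  0.892  2.05  -0.655  0.806 -1.439] F [-6.2  1.2 14.5] M [0.45 1.47 0.78] 0.052102594005628944 73.33495259284973
toolx [0.998 0.06 ] tooly [ 0.06  -0.998]
scene [-171, -171, -170, -169, -169, -169, -167, -167, -166, -163, -162, -158, -154, -150]
top [-165, -162, -161, -160, -159, -158, -157, -153, -152, -150, -148, -147, -144, -142]
[  2.86 -37.63  13.48 -16.91  -0.25  -2.2   -0.77]
```

>>> drive_tool(
  rows=[
    {"offset": [0,0,0],"rotation": [0,0,0.01],"claw": 0},
    {"offset": [0,0,0],"rotation": [0,0,0.02],"claw": 0},
    {"offset": [0,0,0],"rotation": [0,0,0.02],"claw": 0},
    {"offset": [0,0,0],"rotation": [0,0,0.02],"claw": 0},
  ],
)

```text
clock: 8.67
tcp_pos: [0.4841, 0.2258, 0.0944]
orientation: [-3.14, -0.038, 0.004]
contact_force: [-7.4, 1.0, 14.8]
grip_width: 0.052
gripper_force: 73.4
```

```bash
python3 m.py; python3 -c "
from bench import get_obs;print(get_obs()['tau'].round(2))"
```

```text
8.6667 [0.4841 0.2258 0.0944] yawy -88.6 tilt [-0.002  0.002 -1.   ] j [-1.223  0.601  0.902  2.05  -0.662  0.81  -1.468] F [-7.4  1.  14.8] M [0.3  1.47 2.1 ] 0.05196948817264143 73.37960958480835
toolx [1.    0.024] tooly [ 0.024 -1.   ]
scene [-171, -170, -169, -169, -169, -167, -166, -165, -164, -163, -156, -155, -154, -151]
top [-166, -165, -162, -162, -159, -158, -155, -153, -152, -150, -148, -147, -145, -144, -143, -142]
[  3.7  -37.58  14.21 -16.47  -1.3   -2.17  -2.02]
```

Moment about z jumped from 0.1 to 2.1 N m and the tongue sits against the post, so the cap is at its stop. I'll regrip to drop the wind-up, then lift.

>>> drive_tool(
  rows=[
    {"offset": [0,0,0],"rotation": [0,0,0],"claw": 1},
    {"offset": [0,0,0],"rotation": [0,0,0],"claw": 1},
    {"offset": [0,0,0],"rotation": [0,0,0],"claw": 1},
    {"offset": [0,0,0],"rotation": [0,0,0],"claw": 1},
    {"offset": [0,0,0],"rotation": [0,0,0],"claw": 1},
    {"offset": [0,0,0],"rotation": [0,0,0],"claw": 1},
  ],
)

```text
clock: 9.27
tcp_pos: [0.485, 0.2239, 0.0932]
orientation: [3.141, 0.026, -0.0]
contact_force: [0.0, -0.5, 0.5]
grip_width: 0.0855
gripper_force: 0.0
```

```bash
python3 m.py; python3 - <<'E'
from h import *
f=grab_frame("scene"); t=grab_frame("top")
a=cv2.resize(f["frame"][270:350,305:365],(450,600),interpolation=cv2.INTER_CUBIC); b=cv2.resize(t["frame"][222:282,236:306],(350,300),interpolation=cv2.INTER_CUBIC)
im=np.zeros((600,800,3),np.uint8); im[:,:450]=a; im[:300,450:]=b
cv2.imwrite("pics/c2.png",im[:,:,::-1])
E
```

```text
9.2667 [0.485  0.2239 0.0932] yawy -89.1 tilt [-0. -0. -1.] j [-1.221  0.603  0.903  2.051 -0.665  0.806 -1.472] F [ 0.  -0.5  0.5] M [0.01 0.02 0.04] 0.08548689621241888 0.0
toolx [1.    0.016] tooly [ 0.016 -1.   ]
scene [-169, -168, -167, -166, -166, -165, -165, -163, -162, -154, -154, -149]
top [-166, -165, -162, -161, -160, -159, -158, -157, -152, -150, -149, -148, -147, -145, -144, -142, -140, -140]
```

View pics/c2.png

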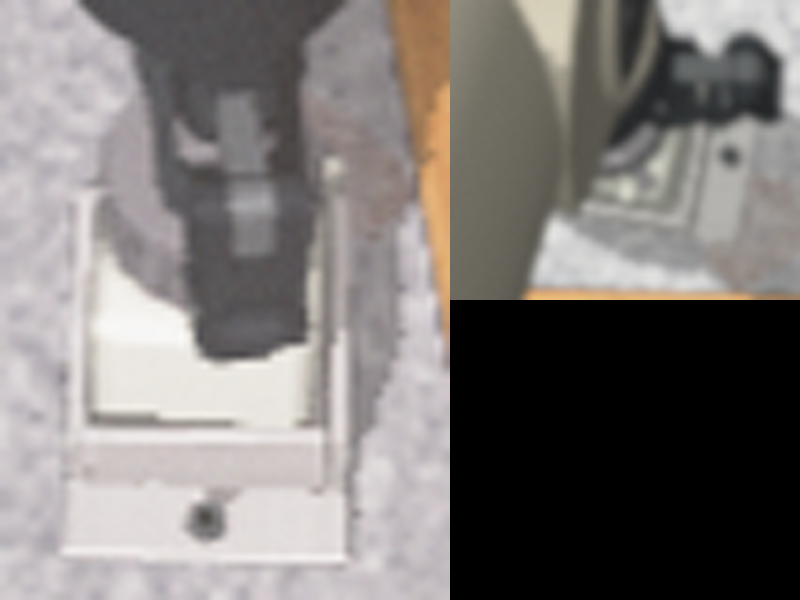

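The view shows the tongue near the post at about (635,170) in the crop, with the jar still in its collar. I'll centre, regrip, then lift.

>>> drive_tool(
  rows=[
    {"offset": [-0.005,-0.01,0],"rotation": [0,0,0],"claw": 1},
    {"offset": [-0.005,-0.01,0],"rotation": [0,0,0],"claw": 0},
    {"offset": [-0.005,-0.01,0],"rotation": [0,0,0],"claw": 0},
    {"offset": [-0.005,-0.01,0],"rotation": [0,0,0],"claw": 0},
    {"offset": [-0.005,-0.01,0],"rotation": [0,0,0],"claw": 0},
    {"offset": [-0.005,-0.01,0],"rotation": [0,0,0],"claw": 0},
    {"offset": [-0.005,-0.01,0],"rotation": [0,0,0],"claw": 0},
    {"offset": [-0.005,-0.01,0],"rotation": [0,0,0],"claw": 0},
    {"offset": [-0.005,-0.01,0],"rotation": [0,0,0],"claw": 0},
  ],
  force=80,
)

```text
clock: 10.22
tcp_pos: [0.4842, 0.2257, 0.0938]
orientation: [-3.141, -0.026, 0.001]
contact_force: [-2.1, 0.3, 7.4]
grip_width: 0.0518
gripper_force: 82.5
```

```bash
python3 m.py|head -2
```

```text
10.2167 [0.4842 0.2257 0.0938] yawy -89.0 tilt [-0.     0.001 -1.   ] j [-1.225  0.602  0.904  2.051 -0.665  0.808 -1.475] F [-2.1  0.3  7.4] M [-0.08  0.58  0.09] 0.05179706311750545 82.50036835670471
toolx [1.    0.017] tooly [ 0.017 -1.   ]
```

>>> drive_tool(
  rows=[
    {"offset": [0,0,-0.05],"rotation": [0,0,0],"claw": 0},
    {"offset": [0,0,-0.12],"rotation": [0,0,0],"claw": 0},
    {"offset": [0,0,-0.2],"rotation": [0,0,0],"claw": 0},
    {"offset": [0,0,-0.3],"rotation": [0,0,0],"claw": 0},
    {"offset": [0,0,-0.4],"rotation": [0,0,0],"claw": 0},
    {"offset": [0,0,-0.5],"rotation": [0,0,0],"claw": 0},
    {"offset": [0,0,-0.6],"rotation": [0,0,0],"claw": 0},
    {"offset": [0,0,-0.7],"rotation": [0,0,0],"claw": 0},
    {"offset": [0,0,-0.8],"rotation": [0,0,0],"claw": 0},
    {"offset": [0,0,-0.9],"rotation": [0,0,0],"claw": 0},
    {"offset": [0,0,-1],"rotation": [0,0,0],"claw": 0},
    {"offset": [0,0,-1],"rotation": [0,0,0],"claw": 0},
    {"offset": [0,0,-1],"rotation": [0,0,0],"claw": 0},
  ],
)

```text
clock: 11.4
tcp_pos: [0.4842, 0.2256, 0.2439]
orientation: [-3.14, -0.026, -0.001]
contact_force: [-0.8, -0.3, -6.0]
grip_width: 0.0522
gripper_force: 84.8
```

```bash
python3 m.py|head -2; python3 - <<'E'
from h import *
f=grab_frame("scene"); cv2.imwrite("pics/s3.png",cv2.resize(f["frame"][130:350,230:450],(600,600))[:,:,::-1])
E
```

```text
11.4 [0.4842 0.2256 0.2439] yawy -89.0 tilt [ 0.001  0.001 -1.   ] j [-1.428  0.412  1.145  1.927 -0.428  1.076 -1.657] F [-0.8 -0.3 -6. ] M [-0.    0.05 -0.03] 0.05218352036866797 84.7881031036377
toolx [1.    0.017] tooly [ 0.017 -1.   ]
```

View pics/s3.png

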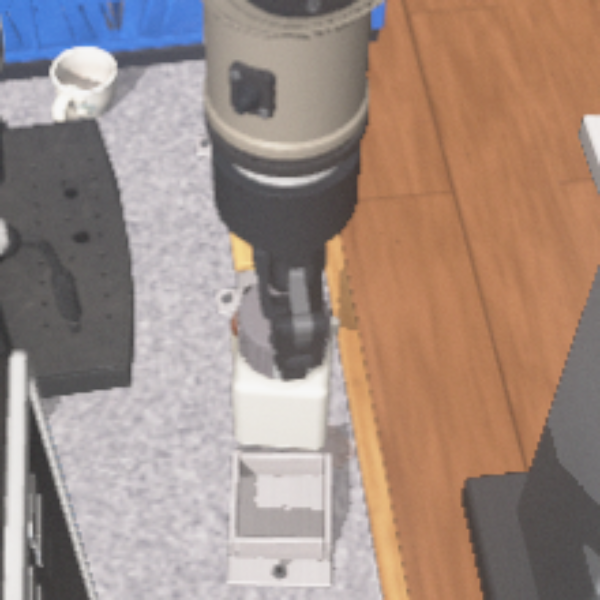

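The jar is clear of the holder and hangs upright. I'll carry it over the valves in two legs, turning it 9° anticlockwise to square it to the shelf.

>>> drive_tool(
  rows=[
    {"offset": [0,0.08,0],"rotation": [0,0,-0.01],"claw": 0},
    {"offset": [0,0.2,0],"rotation": [0,0,-0.02],"claw": 0},
    {"offset": [-0.01,0.33,0],"rotation": [0,0,-0.03],"claw": 0},
    {"offset": [-0.015,0.46,0],"rotation": [0,0,-0.04],"claw": 0},
    {"offset": [-0.02,0.59,0],"rotation": [0,0,-0.05],"claw": 0},
    {"offset": [-0.025,0.72,0],"rotation": [0,0,-0.06],"claw": 0},
    {"offset": [-0.03,0.84,0],"rotation": [0,0,-0.07],"claw": 0},
    {"offset": [-0.034,0.94,0],"rotation": [0,0,-0.08],"claw": 0},
    {"offset": [-0.034,0.993,0],"rotation": [0,0,-0.08],"claw": 0},
    {"offset": [-0.034,0.993,0],"rotation": [0,0,-0.08],"claw": 0},
    {"offset": [-0.034,0.993,0],"rotation": [0,0,-0.08],"claw": 0},
  ],
)

```text
clock: 12.47
tcp_pos: [0.4814, 0.0769, 0.243]
orientation: [-3.129, -0.275, 0.001]
contact_force: [0.7, 0.9, -4.8]
grip_width: 0.0514
gripper_force: 84.9
```

```bash
python3 m.py|head -2
```

```text
12.4667 [0.4814 0.0769 0.243 ] yawy -79.9 tilt [-0.001  0.    -1.   ] j [-1.252  0.28   1.168  2.026 -0.302  1.024 -1.333] F [ 0.7  0.9 -4.8] M [0.04 0.03 0.04] 0.051431899215229296 84.87308263778687
toolx [0.985 0.175] tooly [ 0.175 -0.985]
```

>>> drive_tool(
  rows=[
    {"offset": [-0.015,0.08,0],"rotation": [0,0,0],"claw": 0},
    {"offset": [-0.04,0.2,0],"rotation": [0,0,0],"claw": 0},
    {"offset": [-0.065,0.33,0],"rotation": [0,0,0],"claw": 0},
    {"offset": [-0.09,0.46,0],"rotation": [0,0,0],"claw": 0},
    {"offset": [-0.115,0.59,0],"rotation": [0,0,0],"claw": 0},
    {"offset": [-0.14,0.72,0],"rotation": [0,0,0],"claw": 0},
    {"offset": [-0.165,0.84,0],"rotation": [0,0,0],"claw": 0},
    {"offset": [-0.183,0.94,0],"rotation": [0,0,0],"claw": 0},
    {"offset": [-0.19,0.978,0],"rotation": [0,0,0],"claw": 0},
    {"offset": [-0.19,0.978,0],"rotation": [0,0,0],"claw": 0},
    {"offset": [-0.19,0.978,0],"rotation": [0,0,0],"claw": 0},
  ],
)

```text
clock: 13.48
tcp_pos: [0.4794, -0.0723, 0.2432]
orientation: [-3.129, -0.277, 0.0]
contact_force: [-0.4, 0.1, -4.4]
grip_width: 0.0517
gripper_force: 84.9
```

```bash
python3 m.py|head -2;  python3 - <<'E'
from h import *
f=grab_frame("scene"); t=grab_frame("top")
a=cv2.resize(f["frame"][110:230,270:370],(500,600),interpolation=cv2.INTER_CUBIC); b=cv2.resize(t["frame"][215:285,340:470],(300,162),interpolation=cv2.INTER_CUBIC)
im=np.zeros((600,800,3),np.uint8); im[:,:500]=a; im[:162,500:]=b
cv2.imwrite("pics/c4.png",im[:,:,::-1])
# white jar face: bottom rear outline
P=cloud(f);X,Y,z=P[...,0],P[...,1],P[...,2];i=f["frame"].astype(int)
m=(i.min(2)>190)&(z>.15)&(z<.24)&(Y<0)&(Y>-.13)&(X<.56)&(X>.4)
q=P[m]; print(m.sum(),q.min(0),q.max(0))
s=q[q[:,2]<.22]; print("face fit (y=ax+b)",np.polyfit(s[:,0],s[:,1],1),s.min(0).round(4),s.max(0).round(4))
E
```

```text
13.4833 [ 0.4794 -0.0723  0.2432] yawy -79.9 tilt [-0.  0. -1.] j [-0.949  0.268  1.165  2.032 -0.29   1.021 -1.036] F [-0.4  0.1 -4.4] M [ 0.02  0.01 -0.09] 0.05166909497447774 84.87031817436218
toolx [0.984 0.176] tooly [ 0.176 -0.984]
783 [ 0.45262088 -0.07775303  0.15748177] [ 0.51067048 -0.03798103  0.23656561]
face fit (y=ax+b) [-0.04717408 -0.0196161 ] [ 0.455  -0.0503  0.1575] [ 0.5107 -0.038   0.2199]
```

View pics/c4.png

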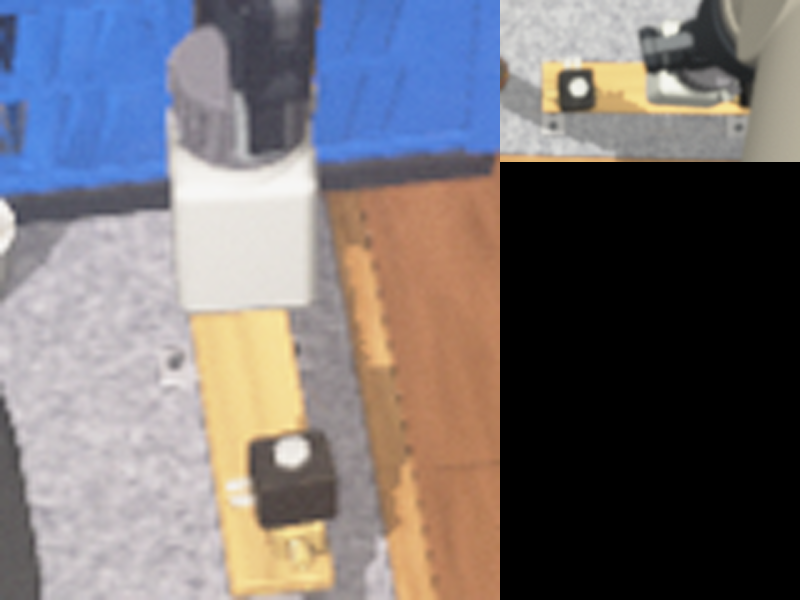

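```bash
python3 - <<'E'
from h import *
for n in("scene","top"):
    f=np.load(f"pics/{n}0.npy",allow_pickle=True).item()
    P=cloud(f);X,Y,z=P[...,0],P[...,1],P[...,2];i=f["frame"].astype(int)
    m=(i[...,0]-i[...,2]>40)&(z>.064)&(z<.076)&(X>.42)&(X<.53)&(Y>-.12)&(Y<-.02)
    q=onplane(f,np.argwhere(m)[:,::-1],.07); e=[]
    for y in np.arange(-.12,-.02,.003):
        s=q[abs(q[:,1]-y)<.003]
        if len(s)>5: e.append((y,s[:,0].min(),s[:,0].max()))
    e=np.array(e); a=np.polyfit(e[:,0],e[:,1],1);b=np.polyfit(e[:,0],e[:,2],1)
    print(n,"rack yaw",np.degrees(-a[0]).round(2),np.degrees(-b[0]).round(2),"edges x at y=-.072",np.polyval(a,-.072).round(4),np.polyval(b,-.072).round(4))
f=grab_frame("scene");P=cloud(f);X,Y,z=P[...,0],P[...,1],P[...,2];i=f["frame"].astype(int)
m=(i.min(2)>180)&(z>.165)&(z<.21)&(Y<-.02)&(Y>-.07)&(X<.504)&(X>.458)
q=P[m];p=np.polyfit(q[:,0],q[:,1],1);r=q[:,1]-np.polyval(p,q[:,0]);print("face",len(q),np.degrees(p[0]),r.std(),np.polyval(p,.48))
A=np.c_[q[:,0]-.48,q[:,2]-.19,np.ones(len(q))];print(np.linalg.lstsq(A,q[:,1],rcond=None)[0])
E
```

```text
scene rack yaw -19.41 0.38 edges x at y=-.072 0.4637 0.4997
top rack yaw 1.44 1.47 edges x at y=-.072 0.4579 0.5024
face 343 -2.8270923496371854 0.0012748598111614123 -0.04215375463718682
[-0.04925013  0.00287881 -0.04214685]
```

>>> drive_tool(
  rows=[
    {"offset": [0,0,0.05],"rotation": [0,0,-0.02],"claw": 0},
    {"offset": [0,0,0.13],"rotation": [0,0,-0.037],"claw": 0},
    {"offset": [0,0,0.22],"rotation": [0,0,-0.037],"claw": 0},
    {"offset": [0,0,0.31],"rotation": [0,0,-0.037],"claw": 0},
    {"offset": [0,0,0.39],"rotation": [0,0,-0.037],"claw": 0},
    {"offset": [0,0,0.46],"rotation": [0,0,-0.037],"claw": 0},
    {"offset": [0,0,0.51],"rotation": [0,0,-0.037],"claw": 0},
    {"offset": [0,0,0.54],"rotation": [0,0,-0.037],"claw": 0},
    {"offset": [0,0,0.54],"rotation": [0,0,-0.037],"claw": 0},
    {"offset": [0,0,0.54],"rotation": [0,0,-0.037],"claw": 0},
    {"offset": [0,0,0.54],"rotation": [0,0,-0.037],"claw": 0},
  ],
)

```text
clock: 14.65
tcp_pos: [0.4798, -0.073, 0.1628]
orientation: [3.117, 0.393, 0.001]
contact_force: [-0.4, 0.3, -4.8]
grip_width: 0.0517
gripper_force: 84.9
```

```bash
python3 m.py|head -2;  python3 - <<'E'
from h import *
f=grab_frame("scene")
cv2.imwrite("pics/c5.png",cv2.resize(f["frame"][130:230,270:370],(600,600),interpolation=cv2.INTER_CUBIC)[:,:,::-1])
E
```

```text
14.65 [ 0.4798 -0.073   0.1628] yawy -75.6 tilt [ 0.001  0.    -1.   ] j [-0.78   0.392  1.005  2.113 -0.44   0.86  -0.834] F [-0.4  0.3 -4.8] M [ 0.05 -0.   -0.01] 0.051713617705725835 84.87322211265564
toolx [0.969 0.248] tooly [ 0.248 -0.969]
```

View pics/c5.png

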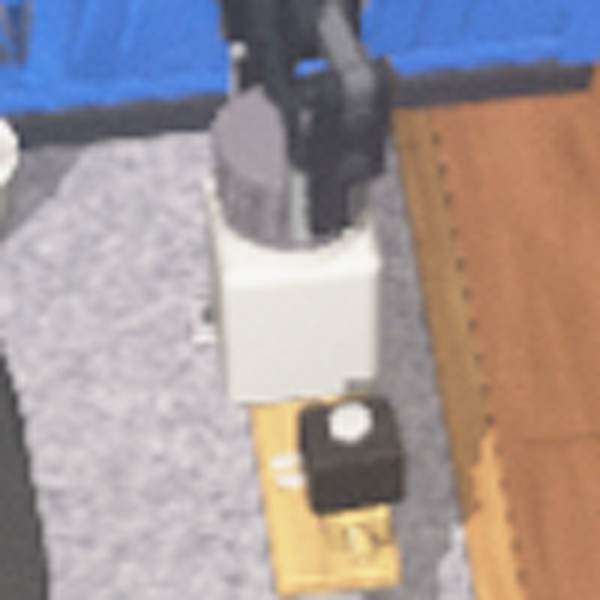

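The jar hangs just above the board, with valve_left clear of it in front (around 350,450 in the crop) and squared to the shelf. I'll creep down to contact.

>>> drive_tool(
  rows=[
    {"offset": [0,0,0.01],"rotation": [0,0,0],"claw": 0},
    {"offset": [0,0,0.02],"rotation": [0,0,0],"claw": 0},
    {"offset": [0,0,0.028],"rotation": [0,0,0],"claw": 0},
    {"offset": [0,0,0.028],"rotation": [0,0,0],"claw": 0},
    {"offset": [0,0,0.028],"rotation": [0,0,0],"claw": 0},
  ],
)

```text
clock: 15.22
tcp_pos: [0.4793, -0.0729, 0.158]
orientation: [3.117, 0.393, -0.0]
contact_force: [0.1, -0.5, -3.7]
grip_width: 0.0517
gripper_force: 85.2
```

>>> drive_tool(
  rows=[
    {"offset": [0,0,0.005],"rotation": [0,0,0],"claw": 0},
    {"offset": [0,0,0.007],"rotation": [0,0,0],"claw": 0},
    {"offset": [0,0,0.007],"rotation": [0,0,0],"claw": 0},
    {"offset": [0,0,0.007],"rotation": [0,0,0],"claw": 0},
  ],
)

```text
clock: 15.55
tcp_pos: [0.4798, -0.0729, 0.1579]
orientation: [-3.116, -0.393, -0.001]
contact_force: [-3.9, 1.8, 7.1]
grip_width: 0.0519
gripper_force: 86.0
```

Contact: Fz went from -4 to +7 N. Release and retreat.

>>> drive_tool(
  rows=[
    {"offset": [0,0,0],"rotation": [0,0,0],"claw": 1},
    {"offset": [0,0,0],"rotation": [0,0,0],"claw": 1},
    {"offset": [0,0,0],"rotation": [0,0,0],"claw": 1},
    {"offset": [0,0,0],"rotation": [0,0,0],"claw": 1},
    {"offset": [0,0,0],"rotation": [0,0,0],"claw": 1},
    {"offset": [0,0,0],"rotation": [0,0,0],"claw": 1},
    {"offset": [0,0,-0.1],"rotation": [0,0,0],"claw": 1},
    {"offset": [0,0,-0.25],"rotation": [0,0,0],"claw": 1},
    {"offset": [0,0,-0.4],"rotation": [0,0,0],"claw": 1},
    {"offset": [0,0,-0.6],"rotation": [0,0,0],"claw": 1},
    {"offset": [0,0,-0.8],"rotation": [0,0,0],"claw": 1},
    {"offset": [0,0,-0.95],"rotation": [0,0,0],"claw": 1},
    {"offset": [0,0,-0.95],"rotation": [0,0,0],"claw": 1},
  ],
)

```text
clock: 16.63
tcp_pos: [0.4818, -0.0737, 0.3033]
orientation: [-3.116, -0.392, -0.011]
contact_force: [0.8, -0.6, 1.3]
grip_width: 0.0854
gripper_force: 0.0
```

>>> drive_tool(
  rows=[
    {"offset": [0,-0.3,0],"rotation": [0,0,0],"claw": 1},
    {"offset": [0,-0.6,0],"rotation": [0,0,0],"claw": 1},
    {"offset": [0,-0.95,0],"rotation": [0,0,0],"claw": 1},
    {"offset": [0,-0.95,0],"rotation": [0,0,0],"claw": 1},
    {"offset": [0,-0.95,0],"rotation": [0,0,0],"claw": 1},
    {"offset": [0,-0.95,0],"rotation": [0,0,0],"claw": 1},
  ],
)

```text
clock: 17.13
tcp_pos: [0.4433, 0.0668, 0.2992]
orientation: [-3.115, -0.4, 0.001]
contact_force: [0.1, 0.7, -0.0]
grip_width: 0.0852
gripper_force: 0.0
```

>>> drive_tool(
  rows=[
    {"offset": [0,-0.3,0],"rotation": [0,0,0],"claw": 1},
    {"offset": [0,-0.6,0],"rotation": [0,0,0],"claw": 1},
    {"offset": [0,-0.95,0],"rotation": [0,0,0],"claw": 1},
    {"offset": [0,-0.95,0],"rotation": [0,0,0],"claw": 1},
    {"offset": [0,-0.95,0],"rotation": [0,0,0],"claw": 1},
    {"offset": [0,-0.95,0],"rotation": [0,0,0],"claw": 1},
  ],
)

```text
clock: 17.63
tcp_pos: [0.409, 0.2025, 0.2991]
orientation: [3.115, 0.392, -0.0]
contact_force: [0.2, -0.3, -0.6]
grip_width: 0.0858
gripper_force: 0.0
```

```bash
python3 - <<'E'
from h import *
o=get_obs();print(o["clock"],o["tcp_pos"],o["contact_force"])
f=grab_frame("scene"); t=grab_frame("top")
a=cv2.resize(f["frame"][130:270,270:370],(428,600),interpolation=cv2.INTER_CUBIC); b=cv2.resize(t["frame"][215:285,350:470],(372,217),interpolation=cv2.INTER_CUBIC)
im=np.zeros((600,800,3),np.uint8); im[:,:428]=a; im[:217,428:]=b
cv2.imwrite("pics/c6.png",im[:,:,::-1])
for n,g in(("scene",f),("top",t)):
    P=cloud(g);z=P[...,2];m=(z>.178)&(z<.19)&(abs(P[...,0]-.48)<.05)&(abs(P[...,1]+.073)<.05);print(n,m.sum(),np.median(P[m],0))
E
```

```text
17.6333 [0.40897187 0.20251614 0.29912766] [ 0.15231362 -0.30835391 -0.60011289]
scene 397 [ 0.48079727 -0.06998441  0.18345977]
top 678 [ 0.48206796 -0.07226665  0.18466157]
```

View pics/c6.png

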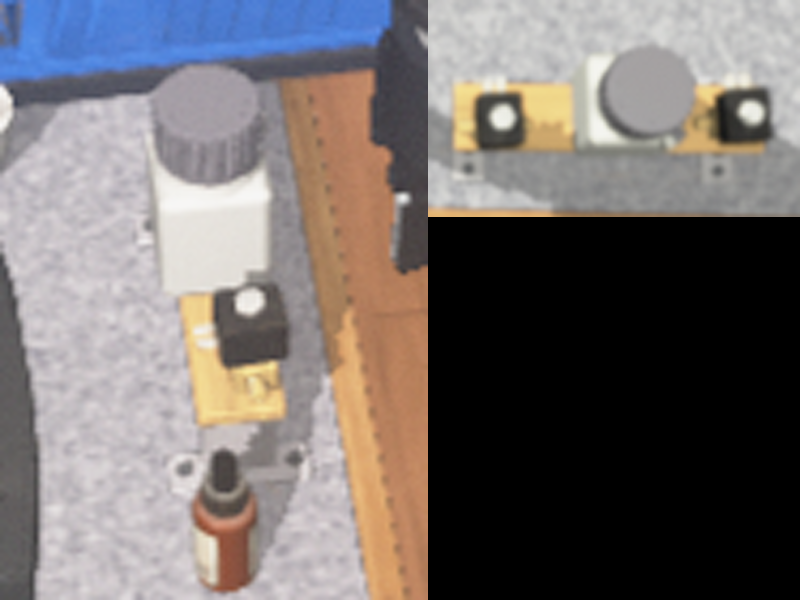

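The jar stands upright between the valves, with the cap top at z 0.184. The valves and dropper haven't moved. One last check of the tongue against the post.

```bash
python3 - <<'E'
from h import *
t=grab_frame("top");P=cloud(t);i=t["frame"];c=np.array([.4812,-.072])
d=P[...,:2]-c;R=np.hypot(d[...,0],d[...,1]);z=P[...,2]
m=(R>.030)&(R<.040)&(z>.147)&(z<.159)
for p,col in sorted([(int(np.degrees(np.arctan2(*d[k][::-1]))),(i[k].tolist(),round(float(R[k]),3),round(float(z[k]),3))) for k in zip(*np.where(m))]): print(p,col)
E
```

```text
-149 ([142, 139, 127], 0.034, 0.15)
-149 ([157, 157, 147], 0.032, 0.153)
-149 ([188, 188, 175], 0.033, 0.159)
-148 ([174, 169, 153], 0.035, 0.153)
-147 ([169, 170, 159], 0.03, 0.153)
-146 ([191, 182, 160], 0.035, 0.155)
-145 ([194, 195, 183], 0.031, 0.156)
-145 ([197, 196, 181], 0.034, 0.158)
-142 ([194, 196, 184], 0.032, 0.155)
-141 ([187, 180, 162], 0.035, 0.153)
-140 ([175, 176, 167], 0.031, 0.155)
-136 ([149, 150, 145], 0.032, 0.153)
-136 ([153, 149, 137], 0.035, 0.154)
-135 ([127, 127, 125], 0.031, 0.155)
-134 ([132, 131, 128], 0.033, 0.154)
-134 ([163, 149, 129], 0.036, 0.153)
-133 ([139, 133, 125], 0.035, 0.156)
-131 ([121, 120, 121], 0.032, 0.153)
-131 ([126, 123, 121], 0.033, 0.157)
-131 ([164, 144, 121], 0.036, 0.157)
-130 ([118, 116, 117], 0.031, 0.156)
-128 ([125, 121, 119], 0.032, 0.156)
-128 ([143, 132, 118], 0.035, 0.154)
-126 ([176, 150, 114], 0.036, 0.156)
-125 ([135, 129, 122], 0.031, 0.157)
-125 ([146, 132, 115], 0.034, 0.154)
-124 ([178, 150, 111], 0.035, 0.155)
-122 ([159, 140, 113], 0.033, 0.155)
```

The grey tongue lies at about -131° (the jar's -x -y corner), directly adjoining the white post at about -144°. The cap is closed.

```bash
python3 -c "
from bench import hand_in;print(hand_in())"
```

```text
the job is handed in; nothing more can be done
None
```

I screwed the cap to its stop, stood the closed jar upright in the gap between the two valves, let go with the arm clear, and handed the job in at about 18 s; nothing else looked moved in the last pictures.

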